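# Pry the snap-fit cover off the control box

## Task

Take the orange-handled screwdriver, put its blade into the pry slot at the side of the control box behind the orange tab, and lever the white snap-fit cover off the box so that it drops onto the bench. Do not touch the cover with the fingers and leave the scraper alone. Then lay the screwdriver down on the bench and let go of it.

Things in the scene. Friction and masses are not known exactly. Their poses are not given: they have to be found in the camera images.
- screwdriver: Orange-handled screwdriver, 212 mm long, 85 g, lying flat. Origin: middle of its length, on its underside, 13.5 mm below its axis. Own y runs along it: handle (27 mm thick) from y = +7 to +106 mm, straight 6 mm shaft from +7 mm to the flat tip (4 by 6 mm) at y = -106 mm. At the start the tip points roughly to the robot's left (+y).
- pry_slot (a point): Mouth of the pry slot: black recess behind the cover, in the right front edge of the fixed blue control box (90 x 130 x 110 mm). Point: centre of the mouth, 55 mm above the bench; axes: x away from the box's front, into its depth, y to the left, into the slot, z up. Slot 14 mm wide (x +-7), 30 mm high, 50 mm deep along +y. Rigid back wall at x = +7 mm; its edge at the mouth is the fulcrum.
- cover: White 6 mm cover plate (x), 96 mm wide (y), 64 mm high, 50 g, orange tab at its right edge; origin at its centre. Seated it lies at x = -10, y = +65, z = 0 mm of the pry slot, axes alike, on sprung catches mid-top and mid-bottom. A blade 37 mm deep in the slot, its tip swung 12 to 20 mm to -x (handle to +x; 4 mm play, then about 8 N), snaps it free; it falls off.
- scraper: Bystander: putty scraper, wooden handle, 78 mm wide blade, 200 mm long, 19 mm high, lying near the screwdriver. Origin: middle of its length on its underside; own y along it, blade at -y.
Mind the look-alikes: they are no part of the job. Of the things that look like the screwdriver, take the one that is nearest to the robot's base at the start.

How it is judged (in metres and radians):
On the way, in this order (a step that is already met when the one before it is completed fails the run):
1. the screwdriver presses on the cover while the cover is still on the box (contact force between screwdriver and cover above 0.5 N and distance of cover from where it was at the start of the episode below 0.015 m).
2. the cover has come off the box (distance of cover from where it was at the start of the episode above 0.02 m and height (world z) of cover below 0.045 m), for 0.1 s.
At the end, for the whole second after the job is handed in: The cover is off the box (its centre more than 20 mm from where it was seated and lower than 45 mm above the bench) and at rest on the bench; the screwdriver lies at rest on the bench (its origin less than 45 mm above it) (all of step 2 and height (world z) of cover above -0.01 m and linear speed of each of cover, screwdriver below 0.03 m/s and height (world z) of screwdriver between -0.02 and 0.045 m); the robot touches nothing.
It fails at once if the fingers press on the cover (over 2 N) (contact force between the fingers and cover above 2 N).
It fails at once if the scraper is moved by more than 40 mm (distance of scraper from where it was at the start of the episode above 0.04 m).
It also fails if it takes over 38 s, if anything falls off the work surface, if the arm or the gripper's body presses on something with over 40 N, if the wrist force passes 120 N, or if a joint passes its speed limit or range.

## Robot

A 7-joint arm with a two-finger parallel gripper is mounted at the origin on a cart in front of the work surface, level with it; the furniture and walls round the work are solid. World frame = base frame: x ahead of the robot, y to its left, z up, the work surface at z = 0. Lengths are in mm, angles in rad, forces in N, time in s.
With the tool pointing down it reaches from about 400 to 875 mm from the base axis. Payload 4.4 kg.
Tool frame: the origin (TCP) lies midway between the tips of the shut fingers; the grasp point (between the pads) lies 19 mm behind it; z points along the fingers, y is the line along which they close (so a half turn about z gives the same grasp; the last joint's range is limited). The gripper opens to 85 mm and grips with 20 to 120 N. Pads are 22 mm wide; open, the fingers measure 114 mm over their backs; the gripper's body (76 mm by 85 mm) begins 54 mm behind the grasp point. The pads swing forward as they close: fully open they stand 13 mm farther back than shut.
Start: joints at [-1.245, 0.628, 0.038, 1.517, -0.027, 0.996, -0.02], TCP at [248.182, 600.769, 231.313] pointing down, gripper open.
Joint ranges: [-3.06, 3.06], [-0.37, 2.12], [-1.25, 1.32], [0.18, 2.47], [-1.1, 4.24], [0.23, 1.98], [-2.94, 2.94]. Speed limits (rad/s): [2.57, 2.57, 3.14, 3.14, 3.14, 3.14, 3.14].

## Interface

Orientations are given as [roll, pitch, yaw] about the fixed x, y, z axes, in that order (R = Rz(yaw) Ry(pitch) Rx(roll)).
In Python, from cell import ctrl gives the robot as it stands.
- The arm moves only by the shell command python3 -m handwheel 'ROWS'. ROWS is JSON, a list of rows, each a list of 3 entries, a list of its own where there are three numbers: the turn, a rotation vector about the tool's x, y, z in degrees, then the shift along the tool's x, y, z in m, then the closure, from 0 (fully open) to 1 (shut). A call has 1 to 5 rows; each row shifts and turns the commanded pose from where the row before left it, along the tool's axes as they then stand; what a row does not reach is not made up. A row lasts 1/12 s, in which the tool goes at most 41.7 mm and 7.16 degrees, less where a joint would pass 70% of its speed; a pose out of reach is approached as far as the arm can. A call is refused whole if a number of a shift passes 0.0417 or a number of a turn 7.16, either way. A call with a gripper value outside its range is refused whole. The fingers move at their own pace and stop on an object; the grip force is fixed at half the most. Time passes only in rows, so rows that do not move let the fingers close. It gives the time, the measured TCP pose, the force, the opening and the grip force at its end, in the units of the state.
- ctrl.read_state(): the state, without advancing time (a new reading comes with each control period).
- ctrl.get_image(name): name is "scene" or "top" or "wrist"; returns a dict with "pixels" (480x640x3 uint8, red, green, blue), "fx", "fy", "cx", "cy" (pixels), "k1" (the pictures are not rectified: a ray, as slopes to the right and down, at radius r is drawn at 1 + k1 r^2 times it, then the intrinsics apply), "pose" (4x4, takes a point from camera to world coordinates); the wrist camera has in their place "T_tool_cam" (4x4, takes a point from camera to tool coordinates, whose origin is the TCP and whose axes are the flange's). Camera axes: x right, y up, looking along -z (the intrinsics and any distortion apply to the point x, -y, -z); pixel columns grow to the right and rows downward; lengths in mm; the calibration is good to about 2 mm. A picture is of the moment at which its call begins: read the wrist's pose just before it. There is no depth.
- ctrl.finish_job(): hands the job in; it is judged then, once.
The state is a dict: "clock": time; "qpos": joint angles; "qd": joint speeds; "tau": joint torques, N m; "eef_pos": TCP position; "tool_rot": TCP orientation; "force": force on the tool from outside, world axes, zero at the start; "torque": the same for the moment, N m; "width": finger opening in mm; "gripper_force": force on a finger pad.
Only numpy, scipy, OpenCV 4.12 (cv2) and the standard library are available. Lean on these libraries where they do the work, as an engineer would, in place of code of your own. Each camera call takes 0.05 s, during which the arm holds its last target. There are 200 camera calls.

## Working session

There is one attempt and no reset: what is moved stays moved. The work goes in short steps, Python scripts to look and compute and a shell command to move; the robot and the scene stay as the last step left them, time stands still between calls to the robot, and variables do not carry over. Pictures are saved under pics/ and viewed, at most 10 in all, crops included, and the job is handed in when it is done.

```bash
mkdir -p pics; ls; cat > h.py <<'E'
import numpy as np, cv2
from cell import ctrl
from scipy.spatial.transform import Rotation as R
def save(n,f):
    im=ctrl.get_image(n); cv2.imwrite(f,im['pixels'][:,:,::-1]); np.save(f[:-4]+'.npy',im,allow_pickle=True); return im
def load(f): return np.load(f,allow_pickle=True).item()
def ray(im,u,v,pose=None):
    P=im['pose'] if pose is None else pose
    K=np.array([[im['fx'],0,im['cx']],[0,im['fy'],im['cy']],[0,0,1.]])
    p=cv2.undistortPoints(np.array([[[u,v]]],float),K,np.array([im['k1'],0,0,0,0.]))[0,0]
    d=P[:3,:3]@np.array([p[0],-p[1],-1]); return P[:3,3],d/np.linalg.norm(d)
def onz(im,u,v,z,pose=None):
    o,d=ray(im,u,v,pose); return o+d*(z-o[2])/d[2]
def tri(a,b):
    (o1,d1),(o2,d2)=a,b
    s=np.linalg.lstsq(np.c_[d1,-d2],o2-o1,rcond=None)[0]
    p,q=o1+d1*s[0],o2+d2*s[1]; return (p+q)/2,np.linalg.norm(p-q)
def wpose(st,im):
    T=np.eye(4);T[:3,:3]=R.from_euler('xyz',st['tool_rot']).as_matrix();T[:3,3]=st['eef_pos'];return T@im['T_tool_cam']
def proj(im,p,pose=None):
    P=im['pose'] if pose is None else pose
    c=P[:3,:3].T@(np.array(p)-P[:3,3]); x,y=c[0]/-c[2],-c[1]/-c[2]; k=1+im['k1']*(x*x+y*y)
    return im['fx']*x*k+im['cx'],im['fy']*y*k+im['cy']
E
python3 - <<'E'
from h import *
s=ctrl.read_state(); print(s)
a=save('scene','pics/s0.png');b=save('top','pics/t0.png')
for i in(a,b): print(i['fx'],i['k1'],np.round(i['pose'],2).tolist())
E
```

```text
pics
{'clock': 0.0, 'qpos': array([-1.24476232,  0.62935414,  0.03846719,  1.51839238, -0.02701406,
        0.99628845, -0.01999894]), 'qd': array([ 0.00069727, -0.00185454,  0.0009838 ,  0.00133828,  0.00080673,
       -0.0011608 ,  0.00053829]), 'tau': array([-4.25299513e-04, -5.63410413e+01,  1.22638777e+00, -1.93446350e+01,
        1.11090794e-02,  1.03293755e-02,  6.39517282e-06]), 'eef_pos': array([247.96544643, 600.15548282, 230.37655915]), 'tool_rot': array([-3.13966928e+00,  2.93612040e-05,  2.74973112e+00]), 'force': array([-0.00243966, -0.37693849, -0.16072905]), 'torque': array([-0.00087952,  0.0118415 ,  0.02492046]), 'gripper_force': 0.0, 'width': 85.18174809453866}
495.42715155422337 0.0034667467381090883 [[0.46, 0.45, -0.77, -243.26], [-0.89, 0.25, -0.39, -544.98], [0.02, 0.86, 0.51, 579.68], [0.0, 0.0, 0.0, 1.0]]
433.37177870572003 -0.053597804400617656 [[0.02, 1.0, -0.08, 442.05], [-1.0, 0.02, -0.02, -157.35], [-0.02, 0.08, 1.0, 1173.55], [0.0, 0.0, 0.0, 1.0]]
```

View pics/s0.png

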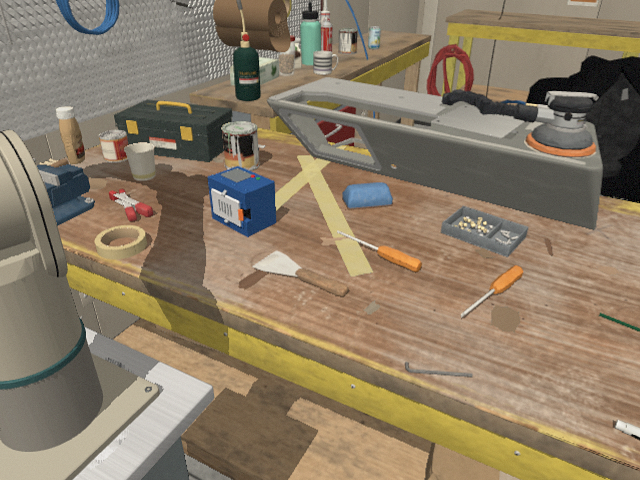

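View pics/t0.png

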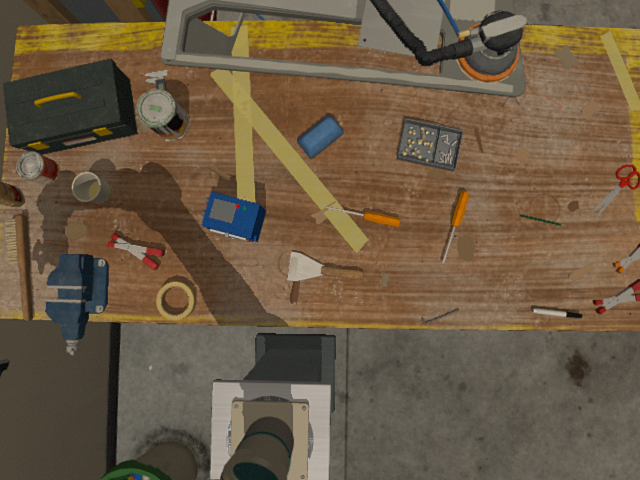

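Two orange-handled screwdrivers are visible in the top view. A has its handle at (382,219) and its tip at (328,208), pointing left. B has its handle at (460,208) and its tip at (444,262). The orange-red items at the right edge are pliers and scissors. The scraper has its blade at (303,266) and handle at (345,272), and the blue box is at (233,217). Next I measure distances and crop.

```bash
python3 - <<'E'
from h import *
t=load('pics/t0.npy');s=load('pics/s0.npy')
for im,n in((t,'t'),(s,'s')):
    hsv=cv2.cvtColor(im['pixels'],cv2.COLOR_RGB2HSV)
    m=cv2.inRange(hsv,(8,190,150),(19,255,255))
    k,l,st,c=cv2.connectedComponentsWithStats(m)
    for i in range(1,k):
        if st[i,4]>30:
            pts=np.argwhere(l==i)[:,::-1].astype(np.float32)
            r=cv2.minAreaRect(pts); print(n,st[i],c[i].round(1),np.round(r[1],1), np.round(onz(im,*c[i],13.5),0))
            if n=='t':
                bx=cv2.boxPoints(r); e=sorted([(bx[j]+bx[(j+1)%4])/2 for j in range(4)],key=lambda p:-np.linalg.norm(p-c[i]))[:2]
                print('   ends',[np.round(onz(im,*p,13.5),0) for p in e])
for n,p in dict(A_tip=(328,208),B_tip=(444,262),scrBlade=(290,266),scrEnd=(362,274)).items():
    q=onz(t,*p,13.5);print(n,q.round(),np.hypot(*q[:2]).round())
tc=cv2.resize(t['pixels'][170:300,190:480],None,fx=2.7,fy=2.7,interpolation=cv2.INTER_CUBIC)
sc=cv2.resize(s['pixels'][160:260,200:333],None,fx=2.4,fy=2.4,interpolation=cv2.INTER_CUBIC)
o=np.zeros((600,800,3),np.uint8);o[:tc.shape[0],:tc.shape[1]]=tc;o[355:355+sc.shape[0],:sc.shape[1]]=sc[:245]
cv2.imwrite('pics/c1.png',o[:,:,::-1])
E
```

```text
t [460  54  58  26 234] [486.9  70.7] [23.3 57.2] [1015. -585.   14.]
   ends [array([1032., -673.,   14.]), array([1016., -511.,   14.])]
t [454 192  15  35 208] [461.3 209.1] [ 6.3 35.1] [ 622. -507.   14.]
   ends [array([ 668., -523.,   14.]), array([ 577., -492.,   13.])]
t [364 213  36  14 248] [381.8 219.4] [35.7  7.6] [ 591. -292.   14.]
   ends [array([ 601., -245.,   14.]), array([ 580., -338.,   14.])]
s [239 209   4  11  31] [240.5 214.4] [10.  3.] [587. 104.  14.]
A_tip [ 620. -147.   14.] 637.0
B_tip [ 479. -459.   14.] 663.0
scrBlade [461. -48.  14.] 464.0
scrEnd [ 443. -240.   14.] 504.0
```

View pics/c1.png

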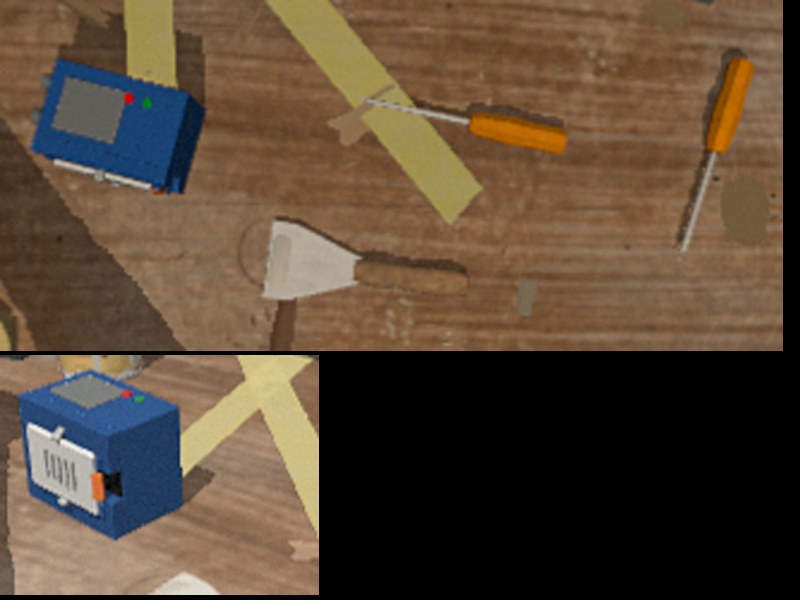

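A is centred about 647 mm from the base and B about 755 mm, so A (handle (382,219), tip pointing left) is the screwdriver to take. The crop confirms it, and the slot shows as a black recess right of the orange tab at about scene (247,214). Next is an enlarged box view to pick corners.

```bash
python3 - <<'E'
from h import *
t=load('pics/t0.npy');s=load('pics/s0.npy')
tc=cv2.resize(t['pixels'][185:249,195:273],None,fx=5,fy=5,interpolation=cv2.INTER_LINEAR)
sc=cv2.resize(s['pixels'][162:240,202:282],None,fx=5,fy=5,interpolation=cv2.INTER_LINEAR)
o=np.zeros((400,800,3),np.uint8);o[:320,:390]=tc;o[:390,400:800]=sc
cv2.imwrite('pics/c2.png',o[:,:,::-1])
hsv=cv2.cvtColor(t['pixels'],cv2.COLOR_RGB2HSV)
for p in [(225,215),(240,225),(258,225)]: print(p,hsv[p[1],p[0]])
E
```

```text
(225, 215) [30 11 94]
(240, 225) [107 192 114]
(258, 225) [105 230  50]
```

View pics/c2.png

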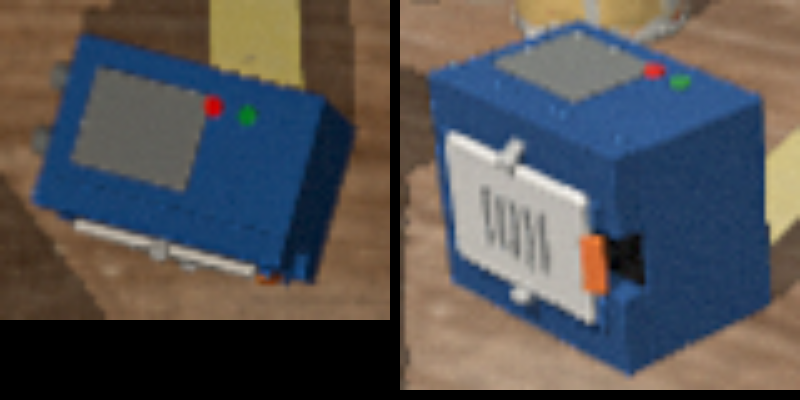

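```bash
python3 - <<'E'
from h import *
t=load('pics/t0.npy');s=load('pics/s0.npy')
T=lambda U,V:((U+.5)/5-.5+195,(V+.5)/5-.5+185)
S=lambda U,V:((U-400+.5)/5-.5+202,(V+.5)/5-.5+162)
c={n:onz(t,*T(*p),110) for n,p in dict(BL=(83,36),BR=(322,97),FR=(278,270),FL=(35,203)).items()}
for n in c: print(n,c[n].round(1))
d={n:onz(s,*S(*p),z) for n,(p,z) in dict(FR=((613,158),110),BR=((762,97),110),FL=((432,75),110),FRb=((630,375),0),slotedge=((643,260),55),BRb=((769,303),0),FLb=((455,280),0)).items()}
for n in d: print('s',n,d[n].round(1))
for q in (c['BL']-c['BR'],c['FL']-c['FR'],d['FL']-d['FR'],d['FLb']-d['FRb']): print('y',np.linalg.norm(q).round(),np.degrees(np.arctan2(-q[0],q[1])).round(1))
for q in (c['BR']-c['FR'],c['BL']-c['FL'],d['BR']-d['FR'],d['BRb']-d['FRb']): print('x',np.linalg.norm(q).round(),np.degrees(np.arctan2(q[1],q[0])).round(1))
# driver A: triangulate tip and handle end using both
hs=cv2.cvtColor(s['pixels'],cv2.COLOR_RGB2HSV)
m=cv2.inRange(hs,(5,150,120),(22,255,255));k,l,st,cc=cv2.connectedComponentsWithStats(m)
for i in range(1,k):
    if st[i,4]>60: print(st[i],cc[i].round(1),onz(s,*cc[i],13.5).round(1))
m=cv2.inRange(cv2.cvtColor(t['pixels'],cv2.COLOR_RGB2HSV),(5,150,120),(22,255,255))
pts=np.argwhere(m[205:235,355:410])[:,::-1]+[355,205]
w=np.array([onz(t,*p,13.5)[:2] for p in pts]);w-=0;mu=w.mean(0);u=np.linalg.svd(w-mu)[2][0];pr=(w-mu)@u
print('handle',len(pts),mu,u,pr.min(),pr.max())
E
```

```text
BL [641.9 145.6 110. ]
BR [612.5  24.1 110. ]
FR [525.7  43.5 110. ]
FL [557.3 166.5 110. ]
s FR [526.8  42.7 110. ]
s BR [610.6  21.  110. ]
s FL [556.6 164.2 110. ]
s FRb [529.2  44.    0. ]
s slotedge [539.7  40.3  55. ]
s BRb [615.7  25.    0. ]
s FLb [561.2 168.4   0. ]
y 125.0 -13.6
y 127.0 -14.4
y 125.0 -13.8
y 128.0 -14.4
x 89.0 -12.6
x 87.0 -13.9
x 87.0 -14.5
x 88.0 -12.4
[156 102  36  11 119] [173.3 104.9] [1189.   859.3   13.5]
[126 120  12  14 129] [131.8 126.6] [921.3 802.2  13.5]
[180 126  13  14 137] [186.  132.9] [964.3 599.7  13.5]
[527 134  68  22 365] [559.  148.7] [1443.4 -522.1   13.5]
[377 246  45  26 543] [399.3 258. ] [ 592.9 -293.3   13.5]
[490 266  33  28 456] [506.5 279.2] [ 624.1 -503.6   13.5]
handle 344 [ 592.15387898 -292.44454053] [-0.19508335 -0.98078667] -50.789491597924425 48.22373021552852
```

Mouth is at about (533.5, 41.5, 55) with box yaw about -13.8°. Handle A centre is at (592, -292) with the tip direction (0.195, 0.981). I start the traverse now.

```bash
R='' ; python3 -m handwheel '[[[0,0,0],[-0.0263,-0.0275,0],0],[[0,0,0],[-0.0263,-0.0275,0],0],[[0,0,0],[-0.0263,-0.0275,0],0],[[0,0,0],[-0.0263,-0.0275,0],0],[[0,0,0],[-0.0263,-0.0275,0],0]]'; python3 -m handwheel '[[[0,0,0],[-0.0263,-0.0275,0],0],[[0,0,0],[-0.0263,-0.0275,0],0],[[0,0,0],[-0.0263,-0.0275,0],0],[[0,0,0],[-0.0263,-0.0275,0],0],[[0,0,0],[-0.0263,-0.0275,0],0]]'
```

```text
clock: 0.52
eef_pos: [317.4, 421.5, 231.0]
tool_rot: [-3.141, -0.0, 2.75]
force: [0.2, -0.1, 0.3]
width: 85.2
gripper_force: 0.0
clock: 0.93
eef_pos: [386.4, 244.3, 231.2]
tool_rot: [-3.141, -0.0, 2.75]
force: [0.9, 0.2, 0.1]
width: 85.2
gripper_force: 0.0
```

Good, the motion tracks well. I continue the traverse, then turn +79° about tool z.

```bash
python3 -m handwheel '[[[0,0,0],[-0.0263,-0.0275,0],0],[[0,0,0],[-0.0263,-0.0275,0],0],[[0,0,0],[-0.0263,-0.0275,0],0],[[0,0,0],[-0.0263,-0.0275,0],0],[[0,0,0],[-0.0263,-0.0275,0],0]]'; python3 -m handwheel '[[[0,0,0],[-0.0263,-0.0275,0],0],[[0,0,0],[-0.0263,-0.0275,0],0],[[0,0,0],[-0.0263,-0.0275,0],0],[[0,0,0],[-0.0263,-0.0275,0],0],[[0,0,0],[-0.0263,-0.0275,0],0]]'; python3 -m handwheel '[[[0,0,0],[-0.0263,-0.0275,0],0],[[0,0,0],[-0.0263,-0.0275,0],0],[[0,0,0],[-0.0263,-0.0275,0],0],[[0,0,0],[-0.0263,-0.0275,0],0],[[0,0,0],[-0.0263,-0.0275,0],0]]'; python3 -m handwheel '[[[0,0,6.6],[0,0,0],0],[[0,0,6.6],[0,0,0],0],[[0,0,6.6],[0,0,0],0],[[0,0,6.6],[0,0,0],0],[[0,0,6.6],[0,0,0],0]]';python3 -m handwheel '[[[0,0,6.6],[0,0,0],0],[[0,0,6.6],[0,0,0],0],[[0,0,6.6],[0,0,0],0],[[0,0,6.6],[0,0,0],0],[[0,0,6.6],[0,0,0],0]]';python3 -m handwheel '[[[0,0,6.6],[0,0,0.03],0],[[0,0,6.0],[0,0,0.03],0]]'
python3 - <<'E'
from h import *
st=ctrl.read_state();im=save('wrist','pics/w1.png');P=wpose(st,im);np.save('pics/P1.npy',P)
print(st['eef_pos'],st['tool_rot'],st['qpos'].round(2))
m=cv2.inRange(cv2.cvtColor(im['pixels'],cv2.COLOR_RGB2HSV),(5,150,100),(22,255,255))
k,l,s,c=cv2.connectedComponentsWithStats(m)
for i in range(1,k):
    if s[i,4]>500:
        pts=np.argwhere(l==i)[::7,::-1];w=np.array([onz(im,*p,13.5,P)[:2] for p in pts]);mu=w.mean(0);u=np.linalg.svd(w-mu)[2][0];pr=(w-mu)@u;q=(w-mu)@[-u[1],u[0]]
        print(s[i],c[i].round(),mu.round(1),u.round(3),pr.min().round(),pr.max().round(),q.min().round(),q.max().round())
E
```

```text
clock: 1.35
eef_pos: [455.4, 67.0, 231.2]
tool_rot: [-3.142, -0.0, 2.75]
force: [0.9, 0.4, -0.7]
width: 85.5
gripper_force: 0.0
clock: 1.77
eef_pos: [524.4, -110.2, 231.1]
tool_rot: [3.142, -0.001, 2.75]
force: [0.9, 0.1, 0.6]
width: 85.4
gripper_force: 0.0
clock: 2.18
eef_pos: [593.4, -287.4, 230.8]
tool_rot: [3.141, -0.001, 2.75]
force: [0.7, 0.2, -0.4]
width: 85.2
gripper_force: 0.0
clock: 2.6
eef_pos: [593.0, -285.6, 230.6]
tool_rot: [-3.141, -0.001, 2.168]
force: [0.6, -0.1, 0.5]
width: 85.3
gripper_force: 0.0
clock: 3.02
eef_pos: [593.0, -285.4, 230.7]
tool_rot: [-3.141, -0.001, 1.592]
force: [0.1, 0.7, 0.4]
width: 85.6
gripper_force: 0.0
clock: 3.18
eef_pos: [594.6, -286.4, 172.2]
tool_rot: [3.137, 0.001, 1.373]
force: [-0.4, -0.1, -0.9]
width: 85.4
gripper_force: 0.0
[ 594.58222034 -286.38378146  172.16512301] [3.13734821e+00 1.12163111e-03 1.37258910e+00] [ 0.14  0.75  0.47  1.56 -0.4   0.92  0.54]
[ 303  169   29  105 2685] [317. 221.] [ 594.7 -290.1] [-0.197 -0.98 ] -49.0 53.0 -13.0 13.0
[ 336  377   87   28 1941] [379. 391.] [ 626.4 -502.7] [ 0.951 -0.309] -51.0 51.0 -18.0 18.0
```

View pics/w1.png

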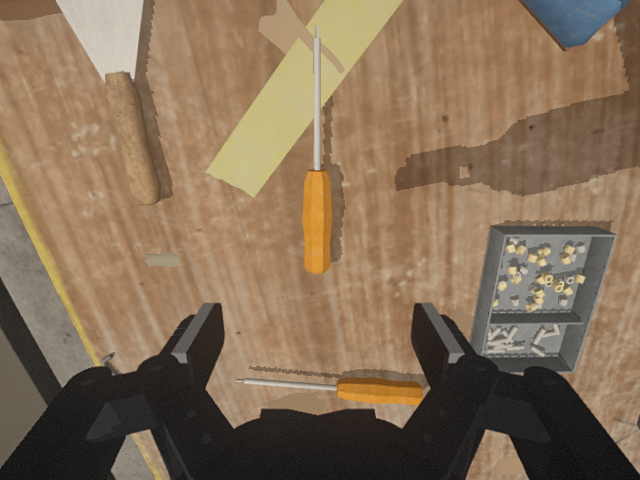

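The wrist view shows A pointing straight ahead (handle (317,221), tip (317,30)), with B lower at (379,391) and the scraper at top left. Alignment is good to about 1 mm, so I descend.

```bash
python3 -m handwheel '[[[0,0,0],[0,0,0.04],0],[[0,0,0],[0,0,0.04],0],[[0,0,0],[0,0,0.04],0],[[0,0,0],[0,0,0.03],0],[[0,0,0],[0,0,0.01],0]]';python3 -m handwheel '[[[0,0,0],[0,0,0],0],[[0,0,0],[0,0,0],0]]'
```

```text
clock: 3.65
eef_pos: [590.2, -283.4, 6.4]
tool_rot: [-3.133, -0.003, 1.38]
force: [-0.0, -0.2, -0.4]
width: 85.6
gripper_force: 0.0
clock: 3.82
eef_pos: [593.9, -286.3, 12.2]
tool_rot: [3.141, 0.0, 1.379]
force: [0.7, -0.5, 0.5]
width: 85.6
gripper_force: 0.0
```

```bash
python3 -m handwheel '[[[0,0,0],[0,0,0.006],0],[[0,0,0],[0,0,0.004],0],[[0,0,0],[0,0,0],0],[[0,0,0],[0,0,0],0.5],[[0,0,0],[0,0,0],1]]';python3 -m handwheel '[[[0,0,0],[0,0,0],1],[[0,0,0],[0,0,0],1],[[0,0,0],[0,0,0],1],[[0,0,0],[0,0,0],1],[[0,0,0],[0,0,0],1]]'
```

```text
clock: 4.23
eef_pos: [593.7, -285.8, 2.0]
tool_rot: [3.141, 0.0, 1.378]
force: [-0.2, -0.6, 0.1]
width: 63.9
gripper_force: 0.0
clock: 4.65
eef_pos: [593.5, -285.8, 1.8]
tool_rot: [3.141, 0.0, 1.378]
force: [-0.8, -0.0, 3.4]
width: 25.7
gripper_force: 59.2
```

Gripped at 59 N. I lift 42 mm, then move to the pre-insert pose and look.

```bash
python3 -m handwheel '[[[0,0,0],[0,0,-0.014],1],[[0,0,0],[0,0,-0.014],1],[[0,0,0],[0,0,-0.014],1],[[0,0,0],[0,0,0],1],[[0,0,0],[0.0125,-0.013,0],1]]';python3 -m handwheel '[[[0,0,0],[0.0247,-0.0261,0],1],[[0,0,0],[0.0247,-0.0261,0],1],[[0,0,0],[0.0247,-0.0261,0],1],[[0,0,0],[0.0247,-0.0261,0],1],[[0,0,0],[0.0125,-0.0131,0],1]]';python3 -m handwheel '[[[0,0,2.75],[0,0,0],1],[[0,0,0],[0,0,0],1],[[0,0,0],[0,0,0],1]]'
python3 - <<'E'
from h import *
st=ctrl.read_state();im=save('wrist','pics/w2.png');np.save('pics/P2.npy',wpose(st,im));t=save('top','pics/t2.png');s=save('scene','pics/s2.png')
print(st['eef_pos'],st['tool_rot'],st['force'])
sc=cv2.resize(s['pixels'][165:275,210:343],None,fx=3,fy=3)
tc=cv2.resize(t['pixels'][185:295,195:328],None,fx=3,fy=3)
o=np.zeros((570,800,3),np.uint8);o[:330,:399]=sc;o[:330,400:799]=tc;o[330:]=cv2.resize(im['pixels'],(320,240)).repeat(1,1) if 0 else 0
w=im['pixels'][0:240,160:560];o[330:570,:400]=w
cv2.imwrite('pics/c3.png',o[:,:,::-1])
E
```

```text
clock: 5.07
eef_pos: [585.8, -275.3, 45.8]
tool_rot: [3.134, 0.005, 1.376]
force: [0.0, -0.4, -0.4]
width: 26.2
gripper_force: 59.2
clock: 5.48
eef_pos: [485.6, -134.7, 43.5]
tool_rot: [-3.137, -0.003, 1.381]
force: [-0.4, 0.2, -2.1]
width: 25.7
gripper_force: 59.3
clock: 5.73
eef_pos: [489.9, -139.7, 43.8]
tool_rot: [3.14, 0.001, 1.331]
force: [0.9, -0.9, -1.3]
width: 25.6
gripper_force: 59.3
[ 489.88401096 -139.70572474   43.83616797] [3.13962629e+00 6.15184280e-04 1.33112273e+00] [ 0.90831245 -0.85758844 -1.34926537]
```

View pics/c3.png

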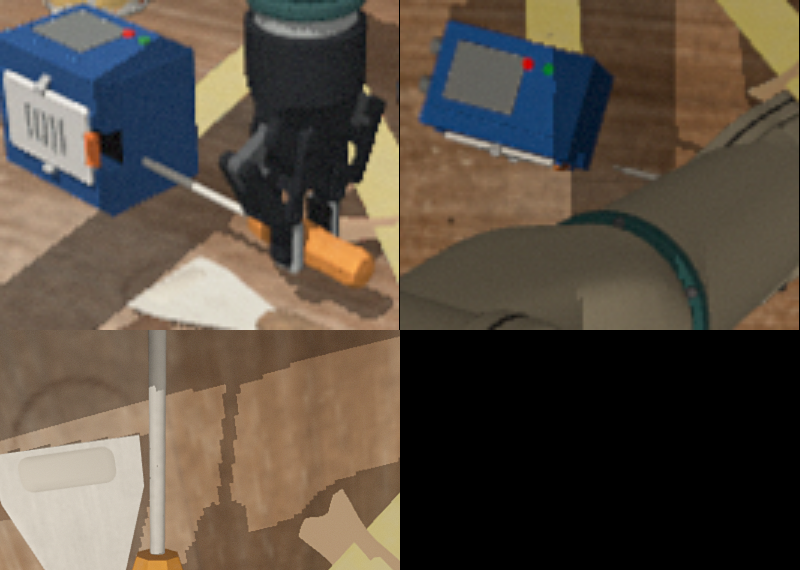

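The tip is visible just right of the slot: scene crop (146,161), top crop (614,166). The driver is straight ahead in the wrist view. I check its position by triangulation.

```bash
python3 - <<'E'
from h import *
t=load('pics/t2.npy');s=load('pics/s2.npy')
f=lambda U,V,a,b:((U+.5)/3-.5+a,(V+.5)/3-.5+b)
ps=f(145,160,210,165);pt=f(213,166,195,185)
print(ps,pt,tri(ray(s,*ps),ray(t,*pt)))
pred=np.array([489.9,-139.7,0])+156.5*np.array([.2377,.9713,0]);pred[2]=55
print(pred,proj(s,pred),proj(t,pred))
# shaft in scene: another point near handle
p2=f(243,212,210,165);print('shaft2 line z? ',p2, proj(s,pred-99*np.array([.2377,.9713,0])))
M=np.array([533.5,41.5,55]);print('mouth',proj(s,M),proj(s,M+7*np.array([.971,-.2385,0])),f(122,147,210,165))
E
```

```text
(258.0, 218.0) (265.6666666666667, 240.0) (array([527.3755023 ,  12.13980898,  57.49186491]), np.float64(1.8643895400922972))
[527.10005  12.30845  55.     ] (np.float64(257.4908858323001), np.float64(219.0217705985347)) (np.float64(266.05073091585166), np.float64(239.9922605150883))
shaft2 line z?  (290.6666666666667, 235.33333333333331) (np.float64(289.9380629158318), np.float64(234.9533001604483))
mouth (np.float64(248.096380075053), np.float64(214.64622271751267)) (np.float64(250.50481379181406), np.float64(213.54148608251157)) (250.33333333333334, 213.66666666666666)
```

Tip prediction and picture agree within 2 mm and line up with the mouth, so I insert in steps while watching the force.

```bash
python3 -m handwheel '[[[0,0,0],[0.014,0,0],1],[[0,0,0],[0.014,0,0],1],[[0,0,0],[0.008,0,0],1],[[0,0,0],[0.008,0,0],1]]';python3 -m handwheel '[[[0,0,0],[0.008,0,0],1],[[0,0,0],[0.008,0,0],1],[[0,0,0],[0.007,0,0],1],[[0,0,0],[0,0,0],1],[[0,0,0],[0,0,0],1]]'
python3 - <<'E'
from h import *
st=ctrl.read_state();s=save('scene','pics/s3.png');print(st['eef_pos'],st['tool_rot'],st['force'])
cv2.imwrite('pics/c4.png',cv2.resize(s['pixels'][165:275,210:343],None,fx=4,fy=4)[:,:,::-1])
E
```

```text
clock: 6.22
eef_pos: [499.9, -96.3, 43.2]
tool_rot: [3.141, 0.0, 1.33]
force: [-0.6, -0.1, -0.6]
width: 26.1
gripper_force: 59.3
clock: 6.63
eef_pos: [505.1, -73.9, 43.3]
tool_rot: [3.141, 0.0, 1.331]
force: [-0.5, 0.1, -0.6]
width: 25.6
gripper_force: 59.3
[505.0683752  -73.89675497  43.29007817] [3.14143630e+00 2.49740872e-04 1.33086609e+00] [-0.52753438  0.10251043 -0.57333054]
```

View pics/c4.png

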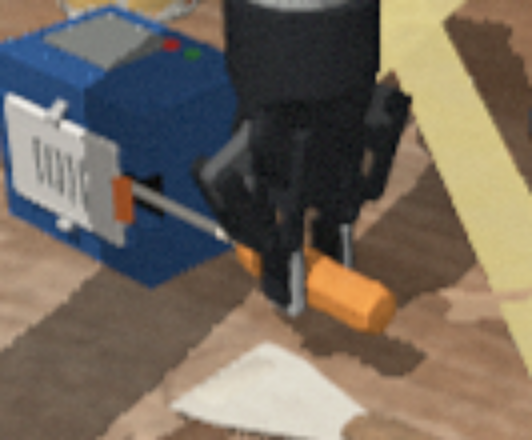

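The blade is in the slot behind the tab, at (135,185) in the crop, with no contact force. Now I lever with the handle to +x (tool +y), a turn of -5° per row about the mouth edge.

```bash
python3 -m handwheel '[[[0,0,0],[0,0.0035,0],1],[[0,0,-5],[0.0002,0.0104,0],1],[[0,0,-5],[0.0002,0.0104,0],1],[[0,0,0],[0,0,0],1]]';python3 -m handwheel '[[[0,0,-5],[0.0002,0.0104,0],1],[[0,0,-5],[0.0002,0.0104,0],1],[[0,0,0],[0,0,0],1]]';python3 -m handwheel '[[[0,0,-5],[0.0002,0.0104,0],1],[[0,0,0],[0,0,0],1],[[0,0,0],[0,0,0],1]]'
```

```text
clock: 7.02
eef_pos: [531.1, -80.0, 43.6]
tool_rot: [3.139, 0.001, 1.506]
force: [-1.3, -0.6, -1.4]
width: 25.7
gripper_force: 59.3
clock: 7.27
eef_pos: [551.9, -79.2, 43.6]
tool_rot: [3.138, 0.001, 1.679]
force: [0.3, -1.5, -1.2]
width: 25.8
gripper_force: 59.2
clock: 7.52
eef_pos: [559.0, -77.5, 43.1]
tool_rot: [-3.141, -0.001, 1.762]
force: [-0.3, 0.0, -0.4]
width: 25.8
gripper_force: 59.3
```

```bash
python3 -m handwheel '[[[0,0,-4],[0.0002,0.0083,0],1],[[0,0,0],[0,0,0],1],[[0,0,-4],[0.0002,0.0083,0],1],[[0,0,0],[0,0,0],1],[[0,0,0],[0,0,0],1]]'
python3 - <<'E'
from h import *
st=ctrl.read_state();s=save('scene','pics/s4.png');print(st['eef_pos'],st['tool_rot'],st['force'])
cv2.imwrite('pics/c5.png',cv2.resize(s['pixels'][165:285,190:343],None,fx=4,fy=4)[:,:,::-1])
E
```

```text
clock: 7.93
eef_pos: [575.2, -73.2, 43.2]
tool_rot: [-3.141, -0.001, 1.902]
force: [0.3, 0.1, -1.4]
width: 26.0
gripper_force: 59.3
[575.15545677 -73.17633267  43.18111327] [-3.14092071e+00 -5.45189155e-04  1.90202272e+00] [ 0.28381921  0.05637846 -1.35246225]
```

View pics/c5.png

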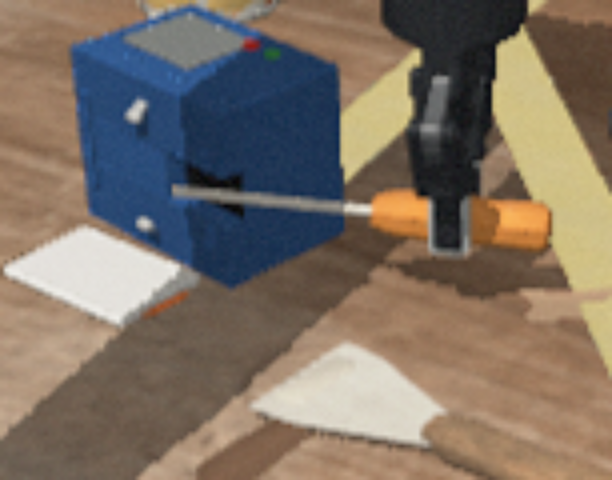

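The cover has snapped off and lies flat on the bench at crop (100,275). I slide the blade out along its own axis by 140 mm, then lower.

```bash
python3 -m handwheel '[[[0,0,0],[-0.02,0,0],1],[[0,0,0],[-0.03,0,0],1],[[0,0,0],[-0.03,0,0],1],[[0,0,0],[-0.03,0,0],1],[[0,0,0],[-0.03,0,0],1]]';python3 -m handwheel '[[[0,0,0],[0,0,0],1],[[0,0,0],[0,0,0.015],1],[[0,0,0],[0,0,0.012],1],[[0,0,0],[0,0,0.008],1],[[0,0,0],[0,0,0],1]]';python3 -m handwheel '[[[0,0,0],[0,0,0.003],1],[[0,0,0],[0,0,0.002],1],[[0,0,0],[0,0,0],1],[[0,0,0],[0,0,0],1]]'
```

```text
clock: 8.4
eef_pos: [621.3, -206.7, 43.2]
tool_rot: [-3.141, -0.001, 1.903]
force: [1.5, -0.3, -0.9]
width: 25.7
gripper_force: 59.3
clock: 8.82
eef_pos: [619.5, -202.6, 5.0]
tool_rot: [-3.137, -0.005, 1.907]
force: [-0.6, -0.4, -1.4]
width: 25.3
gripper_force: 59.3
clock: 9.15
eef_pos: [622.3, -205.3, 3.6]
tool_rot: [3.141, 0.0, 1.906]
force: [-0.7, 0.5, -1.4]
width: 25.4
gripper_force: 59.3
```

```bash
python3 -m handwheel '[[[0,0,0],[0,0,0.0015],1],[[0,0,0],[0,0,0],1],[[0,0,0],[0,0,0],1],[[0,0,0],[0,0,0],0.5],[[0,0,0],[0,0,0],0]]';python3 -m handwheel '[[[0,0,0],[0,0,0],0],[[0,0,0],[0,0,0],0],[[0,0,0],[0,0,0],0],[[0,0,0],[0,0,0],0],[[0,0,0],[0,0,0],0]]';python3 -m handwheel '[[[0,0,0],[0,0,-0.02],0],[[0,0,0],[0,0,-0.04],0],[[0,0,0],[0,0,-0.04],0],[[0,0,0],[0,0,-0.04],0],[[0,0,0],[0,0,0],0]]';python3 -m handwheel '[[[0,0,0],[0,0,0],0],[[0,0,0],[0,0,0],0],[[0,0,0],[0,0,0],0]]'
python3 - <<'E'
from h import *
s=save('scene','pics/s5.png');print(ctrl.read_state()['force'])
cv2.imwrite('pics/c6.png',cv2.resize(s['pixels'][150:350,170:470],None,fx=2.6,fy=2.6)[:,:,::-1])
E
```

```text
clock: 9.57
eef_pos: [622.2, -205.6, 2.0]
tool_rot: [3.141, 0.0, 1.906]
force: [0.2, -0.2, 0.1]
width: 48.8
gripper_force: 0.0
clock: 9.98
eef_pos: [622.0, -205.4, 1.8]
tool_rot: [-3.142, -0.0, 1.906]
force: [-0.4, -0.1, -0.1]
width: 85.5
gripper_force: 0.0
clock: 10.4
eef_pos: [627.0, -207.9, 150.4]
tool_rot: [3.13, 0.009, 1.906]
force: [1.6, -0.3, 0.1]
width: 85.3
gripper_force: 0.0
clock: 10.65
eef_pos: [620.9, -204.8, 140.3]
tool_rot: [-3.139, -0.002, 1.906]
force: [0.2, -0.1, 0.1]
width: 85.5
gripper_force: 0.0
[ 0.7247811  -0.08709157 -0.77634176]
```

View pics/c6.png

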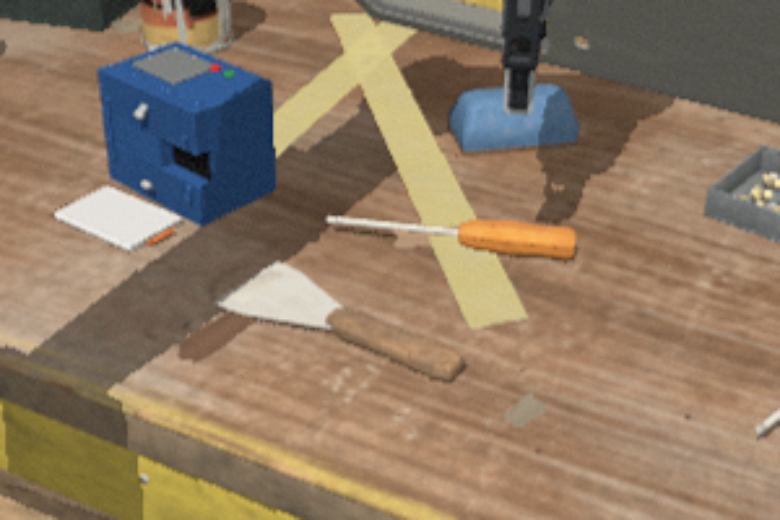

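The cover lies on the bench at (118,217), the screwdriver rests free at (450,235), the scraper is untouched and the gripper is clear above. I hand in now.

```bash
python3 -c "
from cell import ctrl
print(ctrl.finish_job())"
```

```text
the job is handed in; nothing more can be done
None
```

The cover is off the box and lying on the bench, the screwdriver is laid down and released, the scraper was not moved, and the job was handed in at about 11 s; no verdict came back.

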